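# Load the tray and hold the decontamination box's lid open

## Robot

A 7-joint arm with a two-finger parallel gripper is mounted at the origin on the work surface. World frame = base frame: x ahead of the robot, y to its left, z up, the work surface at z = 0. Lengths are in mm, angles in rad, forces in N, time in s.
With the tool pointing down it reaches from about 425 to 925 mm from the base axis. Payload 6.8 kg.
Tool frame: the origin (TCP) lies between the finger pads, 19 mm behind the fingertips; this is the grasp point; z points along the fingers, y is the line along which they close (so a half turn about z gives the same grasp; the last joint's range is limited). The gripper opens to 85 mm and grips with 20 to 120 N. Pads are 22 mm wide; open, the fingers measure 114 mm over their backs; the gripper's body (76 mm by 85 mm) begins 54 mm behind the grasp point. The pads swing forward as they close: fully open they stand 13 mm farther back than shut.
Start: joints at [-1.425, 0.477, 0.022, 1.555, -0.011, 1.109, -0.083], TCP at [169.477, 653.394, 250.008] pointing down, gripper open.
Joint ranges: [-2.96, 2.96], [-0.34, 2.1], [-1.41, 1.46], [0.24, 2.44], [-1.37, 4.51], [0.17, 1.92], [-2.96, 2.96]. Speed limits (rad/s): [2.39, 2.39, 3.14, 3.14, 3.14, 3.14, 3.14].

## Interface

Orientations are given as a rotation vector (axis times angle).
In Python, from cell import arm gives the robot as it stands.
- The arm moves only by the tool apply_moves, never from a script. Its argument "increments" is a list of rows, each an object of numbers: "hand": the finger opening in mm, from 0 to 85.4; "x", "y", "z": the shift along the tool's x, y, z in mm; "wx", "wy", "wz": the turn, a rotation vector about the tool's x, y, z in rad. In form: [{"hand": .., "x": .., "y": .., "z": .., "wx": .., "wy": .., "wz": ..}, ...]. A call has 1 to 12 rows; each row is the pose to reach, as a shift and turn from the pose commanded when the call began, along the tool's axes at that moment; what a row does not reach only later rows make up. A row lasts 1/8 s, in which the tool goes at most 62.5 mm and 10.7 degrees, less where a joint would pass 70% of its speed; a pose out of reach is approached as far as the arm can. A call with a gripper value outside its range is refused whole. The fingers move at their own pace and stop on an object; "newtons" is the grip in N (left out, the last holds). Time passes only in rows, so rows that repeat a pose let the fingers close. It gives the time, the measured TCP pose, the force, the opening and the grip force at its end, in the units of the state.
- arm.sense(): the state, without advancing time (a new reading comes with each control period).
- arm.grab_frame(name): name is "scene" or "top"; returns a dict with "img" (480x640x3 uint8, red, green, blue), "K" (3x3 intrinsics, pixels), "origin" and "orientation" of the camera in the world. Camera axes: x right, y down, z forward; pixel columns grow to the right and rows downward; lengths in mm; the calibration is good to about 2 mm. A picture is of the moment at which its call begins. There is no depth.
- arm.close_job(): hands the job in; it is judged then, once.
The state is a dict: "clock": time; "joint_positions": joint angles; "qd": joint speeds; "joint_efforts": joint torques, N m; "eef_pos": TCP position; "tcp_rot": TCP orientation; "wrist_force": force on the tool from outside, world axes, zero at the start; "moment": the same for the moment, N m; "width": finger opening in mm; "finger_force": force on a finger pad.
Only numpy, scipy, OpenCV 4.12 (cv2) and the standard library are available. Lean on these libraries where they do the work, as an engineer would, in place of code of your own. Each camera call takes 0.05 s, during which the arm holds its last target. There are 200 camera calls.

## Task

Stand the yellow tube block, the red-capped white jar and the black-capped amber bottle, all upright, in the open white tray, and leave the other things on the bench undisturbed. Then, so that a colleague can put the tray in, lift the blue lid of the white decontamination box, which has a steel bar handle, to 50 degrees from closed. Finish while still holding the lid steady at 50 degrees with the gripper: it falls shut if let go.

Things in the scene. Friction and masses are not known exactly. Their poses are not given: they have to be found in the camera images.
- block: loose tube block, yellow plastic, 70 (its x) by 50 (its y) by 50 mm high, with 12 small dark dimples on its top, about 0.18 kg; origin at the centre of its underside, z up. Grip it across its 50 mm sides.
- jar: loose white jar with a red cap, 48 mm diameter, 62 mm high, about 0.1 kg; origin at the centre of its underside, z up
- amber: loose amber glass bottle with a black cap and a paper label, 38 mm diameter, 78 mm high, about 0.09 kg; origin at the centre of its underside, z up
- tray: loose open white tray, 250 (its x) by 180 (its y) by 35 mm high, walls and floor 5 mm thick, 0.6 kg; origin at the centre of its underside, z up. The three things fit in a row along its x: e.g. bottle, jar, block (long side along x) centred at x = -85, -20 and +65 mm, the gripper closing along the tray's y.
- lid_angle (a joint): opening angle of the box's lid in rad: 0 closed, 0.873 = 50 degrees, limit 1.6. The hinge runs along the box's far top edge; the front edge with the bar rises and swings back. About 0.5 kg with the bar and with hardly any friction: it falls shut below 1.5 rad; lifting at the bar takes about 2 to 4 N.
- lid: the blue lid; origin: middle of its hinge line, far top edge of the white box (210 deep, 300 wide, 110 mm high; blue lid 210 by 300 by 8 mm). It turns with the lid: y is the hinge axis, level; x lies in the lid and points away from the bar; z is the lid's outward normal. The bar's middle is 255 mm along -x and 4 mm along z from it.
- lid_bar (a point): the lid's steel handle: round bar, 10 mm diameter, 120 mm long, parallel to the hinge, 45 mm out from the lid's front edge on two end posts, 114 mm above the bench when shut; 40 mm free between bar and lid, open below. The point is its middle; y along the bar, x towards the hinge, z the lid's normal. Pinched from above with the tool pointing down, it turns in the fingers as the lid rises.
- vial: bystander: loose small clear vial with a green cap, 28 mm diameter, 52 mm high; origin under its centre; leave alone
- tipbox: bystander: loose green and orange box of white pipette tips, 85 by 120 by 95 mm high with a clear flap upright along its far side; origin under its centre; leave alone
- rack: bystander: loose blue tube rack, 75 by 130 by 50 mm high with four coloured caps to 66 mm; origin under its centre; leave alone
- pipette: bystander: loose blue and white pipette lying along its x axis, 270 mm long, 33 mm high; origin on its underside near the middle; leave alone
There are look-alikes about, which are no part of the job. Of the things that look like the jar, take the one that is nearest to the robot's base at the start. There is more than one size of the block; the one meant has the size given above.

How it is judged:
By the outcome, as a careful person would: the job done as asked, in the order asked, and still so for the second after the job is handed in, while the arm keeps its last pose, push and grip.
It also fails if it takes over 72 s, if anything falls off the work surface, if the arm or the gripper's body presses on something with over 40 N, if the wrist force passes 120 N, or if a joint passes its speed limit or range.

## Working session

There is one attempt and no reset: what is moved stays moved. The work goes in short steps, Python scripts to look and compute and a tool call to move; the robot and the scene stay as the last step left them, time stands still between calls to the robot, and variables do not carry over. Pictures are saved under pics/ and viewed, at most 10 in all, crops included, and the job is handed in when it is done.

Besides the shell and the picture viewer there is one more tool, called after "Request:" as a command line: name --argument value ..., lists and objects as JSON in quotes. apply_moves: Moves the arm, as the interface text tells. Its arguments: {"type":"object","properties":{"increments":{"type":"array","items":{"type":"object","properties":{"hand":{"type":"number"},"x":{"type":"number"},"y":{"type":"number"},"z":{"type":"number"},"wx":{"type":"number"},"wy":{"type":"number"},"wz":{"type":"number"}}}},"newtons":{"type":"number"}},"required":["increments"]}

```bash
mkdir -p pics; ls; python3 - <<'E'
from cell import arm
import cv2,numpy as np
s=arm.sense(); print({k:np.round(v,3).tolist() for k,v in s.items()})
for n in("scene","top"):
    f=arm.grab_frame(n); cv2.imwrite(f"pics/{n}0.png",f["img"][:,:,::-1]); print(n,np.round(f["K"],1).tolist(),np.round(f["origin"],1),np.round(f["orientation"],4).tolist())
E
```

```text
pics
{'clock': 0.0, 'joint_positions': [-1.425, 0.478, 0.022, 1.556, -0.011, 1.109, -0.083], 'qd': [-0.001, -0.001, 0.001, -0.002, -0.0, 0.0, -0.0], 'joint_efforts': [-0.0, -59.644, 1.607, -28.12, 0.012, 0.009, -0.0], 'eef_pos': [169.361, 652.84, 249.041], 'tcp_rot': [-0.398, -3.116, 0.003], 'wrist_force': [0.25, 0.346, -0.811], 'moment': [-0.014, 0.003, 0.038], 'finger_force': 0.0, 'width': 85.454}
scene [[471.9, 0.0, 315.3], [0.0, 471.9, 237.3], [0.0, 0.0, 1.0]] [1045.2 -589.3  877. ] [-2.2343, -0.8408, 0.3691]
top [[551.6, 0.0, 328.3], [0.0, 551.6, 235.6], [0.0, 0.0, 1.0]] [ 282.7  -26.2 1649.9] [-2.1658, 2.1248, -0.1788]
```

View pics/scene0.png

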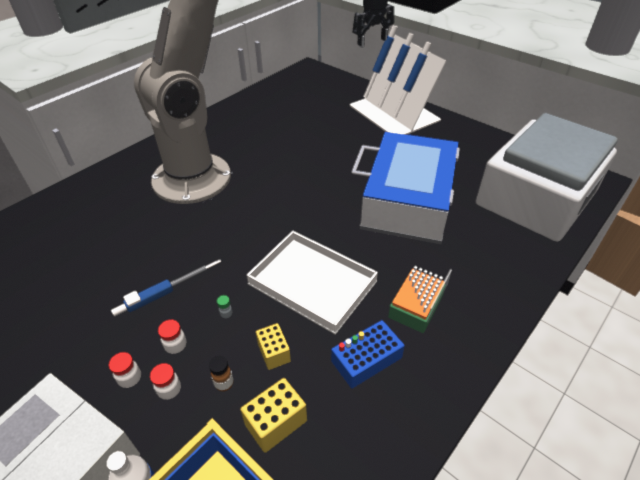

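View pics/top0.png

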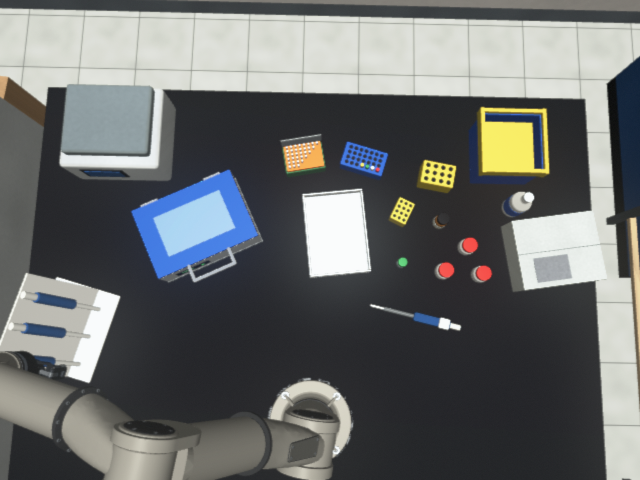

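The scene view shows the jars at (122,368), (164,380) and (171,335), the amber bottle at (221,372), yellow blocks at (273,345) and (274,413), and the tray at (312,280). The lid bar is at (362,160). In the top view the jars are at (445,270), (482,274) and (469,246), the blocks at (402,211) and (437,176), amber at (441,221), the tray at (336,233), and the bar at (213,265).

Candidates (top view): jar is 445,270, 482,274 or 469,246, and the one nearest the base is to be computed. Block is 402,211 or 437,176, to be settled by measured size. There is only one amber bottle.

```bash
cat > h.py <<'E'
from cell import arm
import cv2,numpy as np
from scipy.spatial.transform import Rotation as R
def cam(n):
    f=arm.grab_frame(n); f["R"]=R.from_rotvec(f["orientation"]).as_matrix(); f["hsv"]=cv2.cvtColor(f["img"],cv2.COLOR_RGB2HSV); return f
def ray(f,uv,z):
    uv=np.atleast_2d(uv).astype(float); d=np.c_[uv,np.ones(len(uv))]@np.linalg.inv(f["K"]).T@f["R"].T
    return (f["origin"]+d*((z-f["origin"][2])/d[:,2])[:,None])[:,:2]
def proj(f,p):
    c=(np.atleast_2d(p)-f["origin"])@f["R"]; c=c@f["K"].T; return c[:,:2]/c[:,2:]
def blobs(f,lo,hi,box,amin=15):
    m=cv2.inRange(f["hsv"],np.array(lo),np.array(hi)); b=np.zeros_like(m); u0,v0,u1,v1=box; b[v0:v1,u0:u1]=m[v0:v1,u0:u1]
    n,l,st,c=cv2.connectedComponentsWithStats(b)
    return [(c[i],st[i,4],np.argwhere(l==i)[:,::-1]) for i in range(1,n) if st[i,4]>=amin]
E
python3 - <<'E'
from h import *
t=cam("top"); s=cam("scene")
B={"top":(370,150,500,300),"scene":(90,290,320,450)}
for n,f in(("top",t),("scene",s)):
    for nm,lo,hi,z in(("jar",(172,120,80),(180,255,255),58),("jar2",(0,150,80),(6,255,255),58),("blk",(18,120,80),(32,255,255),50),("grn",(50,100,40),(80,255,255),50)):
        for c,a,p in blobs(f,lo,hi,B[n]):
            print(n,nm,np.round(c,1),a,"xy",np.round(ray(f,c,z)[0]),end=" ")
            if nm=="blk":
                r=cv2.minAreaRect(np.round(ray(f,p,z)).astype(np.float32)); print("rect",np.round(r[0]),np.round(r[1]),round(r[2],1),end="")
            print()
a=cv2.resize(t["img"][130:300,370:510],None,fx=3.4,fy=3.4,interpolation=cv2.INTER_CUBIC)
b=cv2.resize(s["img"][300:450,100:320],(320,int(150*320/220)))
cv2.imwrite("pics/crop1.png",np.hstack([a,np.vstack([b,np.zeros((a.shape[0]-b.shape[0],320,3),np.uint8)])])[:,:,::-1]); print(a.shape)
E
```

```text
top jar2 [470.  244.3] 182 xy [ 515. -456.] 
top jar2 [446.2 269.3] 180 xy [ 440. -385.] 
top jar2 [483.7 272.6] 183 xy [ 433. -494.] 
top blk [489. 162.] 525 xy [ 768. -521.] rect [ 768. -521.] [62. 76.] 90.0
top blk [436.2 176.2] 901 xy [ 720. -361.] rect [ 721. -362.] [108.  89.] 79.9
top blk [401.6 211.3] 408 xy [ 611. -257.] rect [ 611. -257.] [54. 80.] 65.2
top grn [402.4 261.6] 74 xy [ 461. -259.] 
scene jar2 [168.8 329.3] 360 xy [ 441. -384.] 
scene jar2 [120.6 362.9] 424 xy [ 433. -493.] 
scene jar2 [161.6 374.3] 445 xy [ 515. -455.] 
scene blk [273.2 345.9] 1023 xy [ 627. -267.] rect [ 626. -265.] [55. 98.] 64.4
scene blk [274.3 414.5] 2618 xy [ 730. -366.] rect [ 727. -363.] [109.  97.] 79.9
scene blk [211.2 436.3] 671 xy [ 675. -467.] rect [ 674. -460.] [108.  55.] 41.3
scene grn [222.9 301. ] 141 xy [ 464. -260.] 
(578, 476, 3)
```

View pics/crop1.png

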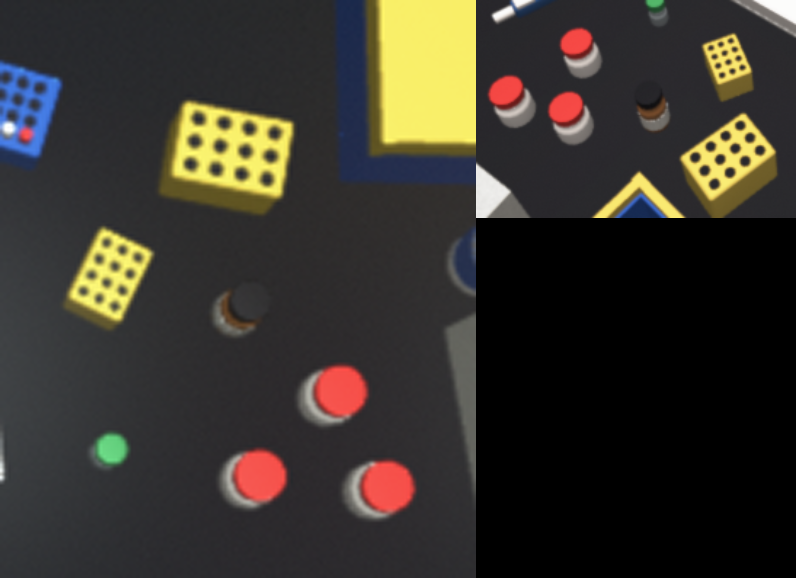

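The crop shows three identical jars, with the one at top (446,269) = (440,-385) nearest the base. The small 12-dimple block is at (402,211), the oversized one at (436,176), and the amber cap at about (443,219). The small block measures about 50x70 on top, so it is the one meant. Next I'll refine the block, amber, tray and lid positions.

```bash
python3 - <<'E'
from h import *
t=cam("top"); s=cam("scene")
def rect(f,p,z):
    r=cv2.minAreaRect(ray(f,p,z).astype(np.float32)); return np.round(r[0],1),np.round(r[1],1),round(r[2],1)
for n,f,bb in(("top",t,(380,190,420,235)),("scene",s,(250,315,300,375))):
    for vmin in(150,190,210):
        m=[np.array(p) for c,a,p in blobs(f,(18,60,vmin),(34,255,255),bb,5)]
        if m: print(n,"blk",vmin,rect(f,np.vstack(m),50))
for n,f,bb in(("top",t,(290,180,385,290)),("scene",s,(235,225,390,335))):
    for vmin in(170,215):
        m=[(a,p) for c,a,p in blobs(f,(0,0,vmin),(180,40,255),bb,100)]
        if m: print(n,"tray",vmin,[rect(f,p,35) for a,p in m])
for n,f,bb in(("top",t,(120,160,275,290)),("scene",s,(350,120,470,245))):
    m=[p for c,a,p in blobs(f,(100,60,150),(125,255,255),bb,200)]
    print(n,"lid",[rect(f,p,118) for p in m])
# amber: dark & amber pixels vs bench
for n,f,bb in(("top",t,(428,208,455,236)),("scene",s,(205,350,240,395))):
    for nm,lo,hi,z in(("cap",(0,0,0),(180,255,255),78),("amb",(3,120,60),(20,255,255),40)):
        for c,a,p in blobs(f,lo,hi,bb,5):
            if nm=="amb": print(n,nm,np.round(c,1),a,ray(f,c,z).round())
g=cv2.cvtColor(t["img"],cv2.COLOR_RGB2GRAY); print(g[210:232,430:456])
# bar grey in top
gg=[p for c,a,p in blobs(t,(0,0,100),(180,70,255),(180,240,250,290),10)]
b=np.vstack(gg); print("bar px n",len(b),[ (len(q),q.min(0),q.max(0)) for q in gg])
E
```

```text
top blk 150 (array([ 614.3, -258. ]), array([50.2, 69.3]), 64.0)
top blk 190 (array([ 613.7, -258.1]), array([48.1, 68.2]), 65.2)
top blk 210 (array([ 613.8, -259.1]), array([47.4, 66.7]), 64.1)
scene blk 150 (array([ 615.1, -258.7]), array([50.3, 71.1]), 64.7)
scene blk 190 (array([ 615.4, -258.6]), array([48.6, 68.9]), 64.8)
scene blk 210 (array([ 615.4, -258.4]), array([48.3, 68.1]), 64.7)
top tray 170 [(array([547.2, -63.5]), array([250.5, 180.7]), 6.5)]
top tray 215 [(array([548. , -64.1]), array([248.4, 178.1]), 6.6)]
scene tray 170 [(array([548.8, -63.5]), array([251.2, 181.4]), 6.6)]
scene tray 215 [(array([548.9, -63.5]), array([249.5, 179.3]), 6.6)]
top lid [(array([552.1, 337.5]), array([210. , 299.8]), 25.2)]
scene lid [(array([552.7, 339. ]), array([209.5, 300.9]), 25.3)]
top amb [438.  222.5] 23 [[ 581. -367.]]
scene amb [221.4 376. ] 122 [[ 594. -377.]]
[[ 44  45  45  44  45  44  44  45  44  44  44  43  44  44  43  45  44  44
   44  44  44  44  45  44  43  45]
 [ 46  45  45  44  44  44  45  44  45  45  44  44  43  44  44  45  43  45
   44  43  43  45  44  45  44  45]
 
[... 1582 characters left out ...]
  80  51  43  44
   43  45  43  44  43  43  45  44]
 [ 44  45  46  48  58  78  95 100  98 103 109  87  83  66  54  44  44  44
   44  43  44  43  44  43  44  44]
 [ 45  45  45  44  47  54  65  70  82  82  79  68  56  46  45  43  44  43
   45  42  44  44  44  43  44  42]
 [ 45  45  44  45  45  45  46  49  53  54  51  49  46  45  44  44  43  43
   43  43  44  44  43  44  43  44]
 [ 46  43  44  45  45  44  43  43  43  45  44  44  43  44  44  44  44  45
   44  43  43  43  43  42  44  44]
 [ 45  45  44  44  44  45  45  44  45  43  43  44  44  43  44  43  44  43
   43  43  44  43  44  43  44  43]]
bar px n 721 [(51, array([180, 240]), array([197, 249])), (670, array([180, 240]), array([249, 281]))]
```

```bash
cat >> h.py <<'E'
def delta(p,yaw,s=None):
    "tool-frame shift/turn from the measured pose to world p, tool down with tool y at yaw deg"
    s=s or arm.sense(); r0=R.from_rotvec(s["tcp_rot"]); a=np.radians(yaw)
    y=np.array([np.cos(a),np.sin(a),0]); z=np.array([0,0,-1.]); r1=R.from_matrix(np.c_[np.cross(y,z),y,z])
    return np.round(r0.inv().apply(np.array(p)-s["eef_pos"]),1),np.round((r0.inv()*r1).as_rotvec(),3)
E
python3 - <<'E'
from h import *
t=cam("top"); s=cam("scene")
p=ray(t,(443.4,218.5),78)[0]; print("amber",p.round(1), "in scene",proj(s,[*p,78]).round(1))
g=cv2.cvtColor(s["img"],cv2.COLOR_RGB2GRAY); print(g[352:392:2,206:238:2])
print("bar chk",proj(t,[416.7,274.4,114]).round(1),proj(s,[416.7,274.4,114]).round(1))
for f,(u,v) in((t,(213,265)),(s,(362,160))): print(cv2.cvtColor(f["img"],cv2.COLOR_RGB2GRAY)[v-8:v+9:1,u-10:u+11:1])
print(delta((330,560,330),64.6),delta((614.5,-258.3,130),64.6))
E
```

```text
amber [ 586.3 -374.7] in scene [[216.4 362.7]]
[[ 42  43  42  42  42  42  43  42  43  43  42  41  42  42  42  41]
 [ 42  42  43  43  42  43  43  43  42  42  42  42  43  42  42  43]
 [ 42  42  42  42  41  37  37  37  38  41  41  43  43  43  43  42]
 [ 43  43  42  38  37  36  38  37  37  38  41  42  43  43  42  42]
 [ 43  42  39  38  37  38  38  38  38  38  38  43  43  42  43  42]
 [ 42  42  38  36  37  37  37  37  38  37  35  41  43  42  42  42]
 [ 43  42  37  38  38  38  39  38  37  38  32  35  42  41  43  42]
 [ 42  41  37  37  37  38  39  40  38  37  21  40  43  42  43  42]
 [ 42  41  35  37  39  39  38  40  39  28  19  61  46  42  42  42]
 [ 42  42  29  33  38  38  38  34  29  15  33  73  69  48  42  42]
 [ 42  42  41  23  16  19  18  16  16  30  64  78  89  59  42  43]
 [ 43  43  49  67  30  21  18  23  41  64  77  75  81  61  44  43]
 [ 42  42  49  78  73  63  63  64  71  80  77  62 110  75  43  43]
 [ 43  42  48 108  77  82  81  82  83  75  63 101 107  92  45  43]
 [ 42  41  44  77  75  61  69  67  62  60  95 132 106  91  44  42]
 [ 42  42  43  54 107  99  85  95 100 113 114 11
[... 2789 characters left out ...]
  39  39  39  39
   40  39  39]
 [ 39  48  97 167 196 191 145  63  39  40  38  41  39  39  39  39  39  39
   38  39  41]
 [ 40  61 125 194 199 178 106  48  39  39  40  39  39  39  39  38  39  39
   39  38  45]
 [ 46  89 158 195 195 160  74  41  39  40  39  39  39  39  39  39  40  38
   40  40  49]
 [ 54 118 192 198 187 135  60  40  39  39  40  40  39  39  39  39  40  40
   39  41  61]
 [ 67 133 194 198 171  96  46  39  38  39  39  39  40  39  39  40  39  39
   39  45  75]
 [ 95 165 196 192 149  67  40  40  39  40  39  39  39  39  38  39  39  39
   41  49  78]]
(array([-178.8,  -50. ,  -80.1]), array([-0.   ,  0.   ,  0.189])) (array([-659.7, -770.6,  120.1]), array([-0.   ,  0.   ,  0.189]))
```

Request:
apply_moves --increments '[{"hand": 85, "x": 0, "y": -20, "z": -50}, {"hand": 85, "x": -60, "y": -70, "z": -60}, {"hand": 85, "x": -120, "y": -120, "z": -60}, {"hand": 85, "x": -160, "y": -160, "z": -60, "wz": 0.09}, {"hand": 85, "x": -200, "y": -200, "z": -60, "wz": 0.19}, {"hand": 85, "x": -240, "y": -240, "z": -60, "wz": 0.19}, {"hand": 85, "x": -280, "y": -280, "z": -60, "wz": 0.19}, {"hand": 85, "x": -320, "y": -320, "z": -60, "wz": 0.19}, {"hand": 85, "x": -360, "y": -360, "z": -60, "wz": 0.19}, {"hand": 85, "x": -400, "y": -400, "z": -50, "wz": 0.19}, {"hand": 85, "x": -440, "y": -440, "z": -30, "wz": 0.19}, {"hand": 85, "x": -480, "y": -480, "z": -10, "wz": 0.19}]' --newtons 40

```text
invalid input
```

```bash
python3 -c "
from h import *
s=arm.sense(); print(np.round(s['joint_positions'],2),s['eef_pos'],s['clock'])
print(delta((614.8,-258.4,120),64.6))"
```

```text
[-1.43  0.48  0.02  1.56 -0.01  1.11 -0.08] [169.47921655 653.32120433 249.87526844] 0.4
(array([-660. , -770.6,  130.1]), array([-0.   ,  0.   ,  0.189]))
```

Request:
apply_moves --increments '[{"hand": 85, "x": 0, "y": -20, "z": -50, "wx": 0, "wy": 0, "wz": 0}, {"hand": 85, "x": -60, "y": -70, "z": -60, "wx": 0, "wy": 0, "wz": 0}, {"hand": 85, "x": -100, "y": -110, "z": -60, "wx": 0, "wy": 0, "wz": 0.1}, {"hand": 85, "x": -140, "y": -150, "z": -60, "wx": 0, "wy": 0, "wz": 0.19}, {"hand": 85, "x": -180, "y": -190, "z": -60, "wx": 0, "wy": 0, "wz": 0.19}, {"hand": 85, "x": -220, "y": -230, "z": -60, "wx": 0, "wy": 0, "wz": 0.19}, {"hand": 85, "x": -260, "y": -270, "z": -60, "wx": 0, "wy": 0, "wz": 0.19}, {"hand": 85, "x": -300, "y": -310, "z": -60, "wx": 0, "wy": 0, "wz": 0.19}, {"hand": 85, "x": -340, "y": -350, "z": -60, "wx": 0, "wy": 0, "wz": 0.19}, {"hand": 85, "x": -380, "y": -390, "z": -50, "wx": 0, "wy": 0, "wz": 0.19}, {"hand": 85, "x": -420, "y": -430, "z": -30, "wx": 0, "wy": 0, "wz": 0.19}, {"hand": 85, "x": -460, "y": -470, "z": -10, "wx": 0, "wy": 0, "wz": 0.19}]' --newtons 40

```text
clock: 1.9
eef_pos: [497.6, 81.5, 260.0]
tcp_rot: [0.69, 3.063, 0.002]
wrist_force: [1.0, 1.0, -0.8]
width: 85.4
finger_force: 0.0
```

```bash
python3 -c "
from h import *
s=arm.sense(); print(np.round(s['joint_positions'],2),s['eef_pos'],s['clock'])
print(delta((614.8,-258.4,120),64.6))"
```

```text
[-0.69  0.19  0.47  1.97 -0.1   1.    0.95] [497.63085501  81.51588927 260.04111294] 1.9
(array([-251.5, -257. ,  139.9]), array([0.002, 0.001, 0.   ]))
```

Request:
apply_moves --increments '[{"hand": 85, "x": -40, "y": -40, "z": 20, "wx": 0, "wy": 0, "wz": 0}, {"hand": 85, "x": -80, "y": -82, "z": 45, "wx": 0, "wy": 0, "wz": 0}, {"hand": 85, "x": -120, "y": -122, "z": 70, "wx": 0, "wy": 0, "wz": 0}, {"hand": 85, "x": -160, "y": -163, "z": 95, "wx": 0, "wy": 0, "wz": 0}, {"hand": 85, "x": -200, "y": -204, "z": 120, "wx": 0, "wy": 0, "wz": 0}, {"hand": 85, "x": -235, "y": -240, "z": 135, "wx": 0, "wy": 0, "wz": 0}, {"hand": 85, "x": -251.5, "y": -257, "z": 140, "wx": 0, "wy": 0, "wz": 0}, {"hand": 85, "x": -251.5, "y": -257, "z": 150, "wx": 0, "wy": 0, "wz": 0}, {"hand": 85, "x": -251.5, "y": -257, "z": 180, "wx": 0, "wy": 0, "wz": 0}, {"hand": 85, "x": -251.5, "y": -257, "z": 212, "wx": 0, "wy": 0, "wz": 0}, {"hand": 85, "x": -251.5, "y": -257, "z": 230, "wx": 0, "wy": 0, "wz": 0}, {"hand": 85, "x": -251.5, "y": -257, "z": 232, "wx": 0, "wy": 0, "wz": 0}]' --newtons 40

```text
clock: 3.4
eef_pos: [612.9, -255.8, 26.9]
tcp_rot: [-0.689, -3.063, -0.001]
wrist_force: [0.8, 0.1, 0.4]
width: 85.1
finger_force: 0.0
```

Request:
apply_moves --increments '[{"hand": 40, "x": 0, "y": 0, "z": 0, "wx": 0, "wy": 0, "wz": 0}, {"hand": 40, "x": 0, "y": 0, "z": 0, "wx": 0, "wy": 0, "wz": 0}, {"hand": 40, "x": 0, "y": 0, "z": 0, "wx": 0, "wy": 0, "wz": 0}, {"hand": 40, "x": 0, "y": 0, "z": 0, "wx": 0, "wy": 0, "wz": 0}, {"hand": 40, "x": 0, "y": 0, "z": 0, "wx": 0, "wy": 0, "wz": 0}]' --newtons 40

```text
clock: 4.03
eef_pos: [614.4, -257.7, 29.4]
tcp_rot: [0.691, 3.062, -0.0]
wrist_force: [0.1, 0.7, 6.9]
width: 49.7
finger_force: 43.2
```

```bash
python3 -c "
from h import *
print(delta((612.9,-56.2,36),96.6))"
```

```text
(array([ 87.9, 181.4,  -6.7]), array([-0.   ,  0.002, -0.559]))
```

Request:
apply_moves --increments '[{"hand": 40, "x": 0, "y": 0, "z": -20, "wx": 0, "wy": 0, "wz": 0}, {"hand": 40, "x": 0, "y": 0, "z": -55, "wx": 0, "wy": 0, "wz": 0}, {"hand": 40, "x": 15, "y": 30, "z": -80, "wx": 0, "wy": 0, "wz": -0.1}, {"hand": 40, "x": 35, "y": 70, "z": -85, "wx": 0, "wy": 0, "wz": -0.23}, {"hand": 40, "x": 55, "y": 112, "z": -85, "wx": 0, "wy": 0, "wz": -0.36}, {"hand": 40, "x": 73, "y": 150, "z": -85, "wx": 0, "wy": 0, "wz": -0.48}, {"hand": 40, "x": 85, "y": 175, "z": -80, "wx": 0, "wy": 0, "wz": -0.54}, {"hand": 40, "x": 88, "y": 181.5, "z": -70, "wx": 0, "wy": 0, "wz": -0.56}, {"hand": 40, "x": 88, "y": 181.5, "z": -45, "wx": 0, "wy": 0, "wz": -0.56}, {"hand": 40, "x": 88, "y": 181.5, "z": -20, "wx": 0, "wy": 0, "wz": -0.56}, {"hand": 40, "x": 88, "y": 181.5, "z": -9, "wx": 0, "wy": 0, "wz": -0.56}, {"hand": 40, "x": 88, "y": 181.5, "z": -6, "wx": 0, "wy": 0, "wz": -0.56}]' --newtons 40

```text
clock: 5.52
eef_pos: [610.8, -57.7, 34.2]
tcp_rot: [0.178, -3.133, 0.001]
wrist_force: [-11.3, 0.3, 26.5]
width: 49.5
finger_force: 45.5
```

Request:
apply_moves --increments '[{"hand": 40, "x": 0, "y": 0, "z": 0.5, "wx": 0, "wy": 0, "wz": 0}, {"hand": 40, "x": 0, "y": 0, "z": 0.5, "wx": 0, "wy": 0, "wz": 0}]' --newtons 40

```text
clock: 5.78
eef_pos: [611.1, -57.7, 34.3]
tcp_rot: [0.178, -3.135, 0.001]
wrist_force: [-5.7, -0.4, 6.8]
width: 49.8
finger_force: 43.5
```

Request:
apply_moves --increments '[{"hand": 70, "x": 0, "y": 0, "z": 0, "wx": 0, "wy": 0, "wz": 0}, {"hand": 70, "x": 0, "y": 0, "z": 0, "wx": 0, "wy": 0, "wz": 0}, {"hand": 70, "x": 0, "y": 0, "z": -5, "wx": 0, "wy": 0, "wz": 0}, {"hand": 75, "x": 0, "y": 0, "z": -30, "wx": 0, "wy": 0, "wz": 0}, {"hand": 75, "x": 0, "y": 0, "z": -70, "wx": 0, "wy": 0, "wz": 0}, {"hand": 75, "x": 0, "y": 0, "z": -95, "wx": 0, "wy": 0, "wz": 0}]' --newtons 40

```text
clock: 6.52
eef_pos: [612.8, -55.6, 130.6]
tcp_rot: [-0.182, 3.134, -0.0]
wrist_force: [0.0, 0.4, 0.6]
width: 74.6
finger_force: 0.0
```

```bash
python3 -c "
from h import *
s=arm.sense(); print(np.round(s['joint_positions'],2),s['eef_pos'],s['width'])
print(delta((440.5,-384.5,34),90))
f=cam('top'); s=cam('scene')
for n,f,bb in(('top',f,(290,180,385,290)),('scene',s,(235,225,390,335))):
    print(n,[(np.round(c),a,np.round(ray(f,c,55),1)) for c,a,p in blobs(f,(18,60,150),(34,255,255),bb,5)])
a=cv2.resize(s['img'][200:420,60:410],None,fx=2.2,fy=2.2);cv2.imwrite('pics/c2.png',a[:,:,::-1])
"
```

```text
[-0.26  0.53  0.34  1.83 -0.23  0.82  1.88] [612.78414398 -55.64395716 130.64275591] 74.60902437183059
(array([ 209.4, -306.7,   96.3]), array([-0.   ,  0.002,  0.116]))
top []
scene [(array([335., 281.]), np.int32(421), array([[616.1, -58.2]])), (array([317., 288.]), np.int32(6), array([[ 599.2, -101.3]])), (array([361., 333.]), np.int32(16), array([[ 743.5, -129.2]]))]
```

View pics/c2.png

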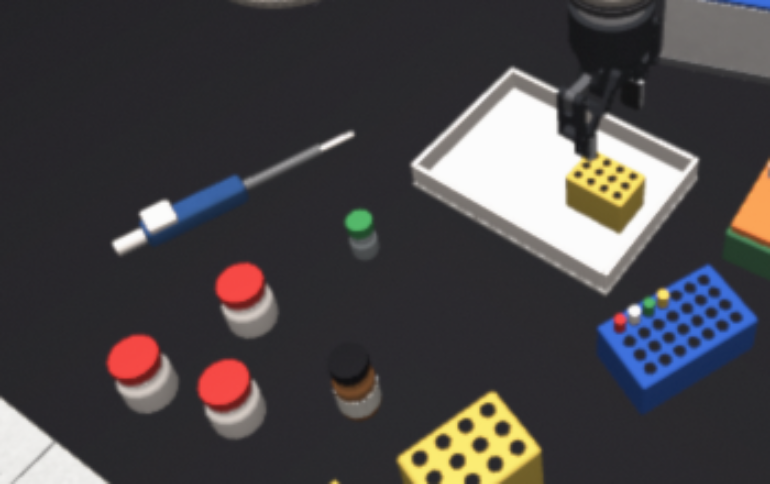

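The block stands upright in the tray (at crop (605,190)), and the other things are in place. Next is the jar nearest the base.

Request:
apply_moves --increments '[{"hand": 75, "x": 25, "y": -37, "z": 0, "wx": 0, "wy": 0, "wz": 0}, {"hand": 75, "x": 57, "y": -83, "z": 0, "wx": 0, "wy": 0, "wz": 0}, {"hand": 75, "x": 90, "y": -132, "z": 0, "wx": 0, "wy": 0, "wz": 0}, {"hand": 75, "x": 123, "y": -180, "z": 0, "wx": 0, "wy": 0, "wz": 0}, {"hand": 75, "x": 156, "y": -228, "z": 0, "wx": 0, "wy": 0, "wz": 0}, {"hand": 75, "x": 185, "y": -272, "z": 0, "wx": 0, "wy": 0, "wz": 0}, {"hand": 75, "x": 204, "y": -299, "z": 0, "wx": 0, "wy": 0, "wz": 0}, {"hand": 75, "x": 209.5, "y": -306.5, "z": 0, "wx": 0, "wy": 0, "wz": 0}, {"hand": 75, "x": 209.5, "y": -306.5, "z": 20, "wx": 0, "wy": 0, "wz": 0}, {"hand": 75, "x": 209.5, "y": -306.5, "z": 40, "wx": 0, "wy": 0, "wz": 0}]' --newtons 30

```text
clock: 7.88
eef_pos: [440.4, -382.8, 87.6]
tcp_rot: [-0.185, 3.136, 0.001]
wrist_force: [0.2, 0.2, 0.3]
width: 75.4
finger_force: 0.0
```

```bash
python3 -c "
from h import *
s=arm.sense(); print(np.round(s['joint_positions'],2),s['eef_pos'],s['width'])
print(delta((440.5,-384.5,34),96.6))"
```

```text
[ 0.35  0.55  0.34  1.92 -0.28  0.71  2.54] [ 440.36296595 -382.76352569   87.60644655] 75.42816573873044
(array([ 0.1, -1.8, 53.6]), array([0.001, 0.001, 0.003]))
```

Request:
apply_moves --increments '[{"hand": 75, "x": 0, "y": 0, "z": 20, "wx": 0, "wy": 0, "wz": 0}, {"hand": 75, "x": 0, "y": 0, "z": 42, "wx": 0, "wy": 0, "wz": 0}, {"hand": 75, "x": 0, "y": 0, "z": 54, "wx": 0, "wy": 0, "wz": 0}, {"hand": 75, "x": 0, "y": 0, "z": 55, "wx": 0, "wy": 0, "wz": 0}, {"hand": 40, "x": 0, "y": 0, "z": 55, "wx": 0, "wy": 0, "wz": 0}, {"hand": 40, "x": 0, "y": 0, "z": 55, "wx": 0, "wy": 0, "wz": 0}, {"hand": 40, "x": 0, "y": 0, "z": 55, "wx": 0, "wy": 0, "wz": 0}, {"hand": 40, "x": 0, "y": 0, "z": 55, "wx": 0, "wy": 0, "wz": 0}, {"hand": 40, "x": 0, "y": 0, "z": 55, "wx": 0, "wy": 0, "wz": 0}]' --newtons 30

```text
clock: 9.0
eef_pos: [439.9, -384.6, 34.5]
tcp_rot: [-0.182, 3.135, -0.001]
wrist_force: [-0.9, 1.6, 6.6]
width: 46.7
finger_force: 31.0
```

```bash
python3 -c "
from h import *
s=arm.sense(); print(np.round(s['joint_positions'],2),s['eef_pos'],s['width'],s['finger_force'])
print(delta((528.4,-65.9,s['eef_pos'][2]+6.5),96.6))"
```

```text
[ 0.38  0.63  0.3   1.94 -0.31  0.61  2.58] [ 439.90992395 -384.55829593   34.54047537] 46.67352432732358 31.03447215165943
(array([-124.8,  306.3,   -6.6]), array([-0.001,  0.001,  0.001]))
```

Request:
apply_moves --increments '[{"hand": 40, "x": 0, "y": 0, "z": -20, "wx": 0, "wy": 0, "wz": 0}, {"hand": 40, "x": 0, "y": 0, "z": -55, "wx": 0, "wy": 0, "wz": 0}, {"hand": 40, "x": -8, "y": 20, "z": -85, "wx": 0, "wy": 0, "wz": 0}, {"hand": 40, "x": -24, "y": 60, "z": -95, "wx": 0, "wy": 0, "wz": 0}, {"hand": 40, "x": -44, "y": 108, "z": -95, "wx": 0, "wy": 0, "wz": 0}, {"hand": 40, "x": -64, "y": 158, "z": -95, "wx": 0, "wy": 0, "wz": 0}, {"hand": 40, "x": -85, "y": 208, "z": -95, "wx": 0, "wy": 0, "wz": 0}, {"hand": 40, "x": -103, "y": 253, "z": -95, "wx": 0, "wy": 0, "wz": 0}, {"hand": 40, "x": -117, "y": 288, "z": -95, "wx": 0, "wy": 0, "wz": 0}, {"hand": 40, "x": -125, "y": 306.5, "z": -80, "wx": 0, "wy": 0, "wz": 0}, {"hand": 40, "x": -125, "y": 306.5, "z": -55, "wx": 0, "wy": 0, "wz": 0}, {"hand": 40, "x": -125, "y": 306.5, "z": -35, "wx": 0, "wy": 0, "wz": 0}]' --newtons 30

```text
clock: 10.5
eef_pos: [527.5, -66.0, 67.4]
tcp_rot: [0.181, -3.136, 0.001]
wrist_force: [-0.4, -0.0, -1.3]
width: 46.6
finger_force: 31.3
```

Request:
apply_moves --increments '[{"hand": 40, "x": 0, "y": 0, "z": 15, "wx": 0, "wy": 0, "wz": 0}, {"hand": 40, "x": 0, "y": 0, "z": 26, "wx": 0, "wy": 0, "wz": 0}, {"hand": 40, "x": 0, "y": 0, "z": 28.5, "wx": 0, "wy": 0, "wz": 0}, {"hand": 40, "x": 0, "y": 0, "z": 28.5, "wx": 0, "wy": 0, "wz": 0}]' --newtons 30

```text
clock: 11.0
eef_pos: [528.3, -65.5, 40.2]
tcp_rot: [-0.182, 3.136, -0.0]
wrist_force: [0.3, -0.7, -0.9]
width: 46.5
finger_force: 31.3
```

Request:
apply_moves --increments '[{"hand": 40, "x": 0, "y": 0, "z": 0.5, "wx": 0, "wy": 0, "wz": 0}, {"hand": 60, "x": 0, "y": 0, "z": 0.5, "wx": 0, "wy": 0, "wz": 0}, {"hand": 60, "x": 0, "y": 0, "z": 0.5, "wx": 0, "wy": 0, "wz": 0}, {"hand": 65, "x": 0, "y": 0, "z": 0.5, "wx": 0, "wy": 0, "wz": 0}, {"hand": 65, "x": 0, "y": 0, "z": -10, "wx": 0, "wy": 0, "wz": 0}, {"hand": 65, "x": 0, "y": 0, "z": -45, "wx": 0, "wy": 0, "wz": 0}, {"hand": 65, "x": 0, "y": 0, "z": -85, "wx": 0, "wy": 0, "wz": 0}, {"hand": 65, "x": 0, "y": 0, "z": -95, "wx": 0, "wy": 0, "wz": 0}]' --newtons 30

```text
clock: 12.0
eef_pos: [529.6, -65.4, 138.0]
tcp_rot: [-0.182, 3.131, 0.0]
wrist_force: [0.4, -0.4, 0.5]
width: 65.3
finger_force: 0.0
```

```bash
python3 -c "
from h import *
s=arm.sense(); print(np.round(s['joint_positions'],2),s['eef_pos'],s['width'])
print(delta((587.5,-373.5,42),96.6))
f=cam('scene')
for bb in((235,225,390,335),(90,290,320,450)):
    print([(np.round(c),a,np.round(ray(f,c,z),1)) for c,a,p in blobs(f,(0,150,80),(6,255,255),bb,50) for z in (58,63)])
"
```

```text
[-0.28  0.4   0.36  2.02 -0.2   0.75  1.88] [529.62173194 -65.43499656 137.98082376] 65.25007879127051
(array([ -21.4, -312.7,   96.2]), array([-0.   ,  0.005,  0.001]))
[(array([305., 262.]), np.int32(219), array([[527.4, -62.6]])), (array([305., 262.]), np.int32(219), array([[530.6, -65.8]]))]
[(array([121., 363.]), np.int32(424), array([[ 433.5, -493.1]])), (array([121., 363.]), np.int32(424), array([[ 437.3, -493.6]])), (array([162., 374.]), np.int32(445), array([[ 514.8, -454.6]])), (array([162., 374.]), np.int32(445), array([[ 518. , -455.4]]))]
```

Request:
apply_moves --increments '[{"hand": 65, "x": -2, "y": -30, "z": 0, "wx": 0, "wy": 0, "wz": 0}, {"hand": 65, "x": -5, "y": -75, "z": 0, "wx": 0, "wy": 0, "wz": 0}, {"hand": 65, "x": -8, "y": -125, "z": 0, "wx": 0, "wy": 0, "wz": 0}, {"hand": 65, "x": -12, "y": -175, "z": 0, "wx": 0, "wy": 0, "wz": 0}, {"hand": 65, "x": -16, "y": -225, "z": 0, "wx": 0, "wy": 0, "wz": 0}, {"hand": 65, "x": -19, "y": -270, "z": 0, "wx": 0, "wy": 0, "wz": 0}, {"hand": 65, "x": -21, "y": -303, "z": 0, "wx": 0, "wy": 0, "wz": 0}, {"hand": 65, "x": -21.5, "y": -312.5, "z": 0, "wx": 0, "wy": 0, "wz": 0}, {"hand": 65, "x": -21.5, "y": -312.5, "z": 20, "wx": 0, "wy": 0, "wz": 0}]' --newtons 30

```text
clock: 13.18
eef_pos: [586.2, -373.5, 114.9]
tcp_rot: [-0.181, 3.135, -0.001]
wrist_force: [0.0, 1.1, -0.7]
width: 65.2
finger_force: 0.0
```

Request:
apply_moves --increments '[{"hand": 65, "x": 0, "y": 0, "z": 25, "wx": 0, "wy": 0, "wz": 0}, {"hand": 65, "x": 0, "y": 0, "z": 55, "wx": 0, "wy": 0, "wz": 0}, {"hand": 65, "x": 0, "y": 0, "z": 74, "wx": 0, "wy": 0, "wz": 0}, {"hand": 65, "x": 0, "y": 0, "z": 76, "wx": 0, "wy": 0, "wz": 0}, {"hand": 30, "x": 0, "y": 0, "z": 76, "wx": 0, "wy": 0, "wz": 0}, {"hand": 30, "x": 0, "y": 0, "z": 76, "wx": 0, "wy": 0, "wz": 0}, {"hand": 30, "x": 0, "y": 0, "z": 76, "wx": 0, "wy": 0, "wz": 0}, {"hand": 30, "x": 0, "y": 0, "z": 76, "wx": 0, "wy": 0, "wz": 0}, {"hand": 30, "x": 0, "y": 0, "z": 76, "wx": 0, "wy": 0, "wz": 0}]' --newtons 30

```text
clock: 14.3
eef_pos: [586.4, -373.7, 40.3]
tcp_rot: [-0.182, 3.134, -0.002]
wrist_force: [-0.1, 0.2, 6.8]
width: 37.1
finger_force: 30.7
```

```bash
python3 -c "
from h import *
s=arm.sense(); print(np.round(s['joint_positions'],2),s['eef_pos'],s['width'],s['finger_force'])
print(delta((463.9,-73.3,s['eef_pos'][2]+5.5),96.6))"
```

```text
[ 0.26  0.76  0.32  1.66 -0.32  0.77  2.41] [ 586.41494104 -373.71576596   40.31405866] 37.06628036639333 30.739182885736227
(array([ 86.9, 312.6,  -6. ]), array([-0.001,  0.002,  0.001]))
```

Request:
apply_moves --increments '[{"hand": 30, "x": 0, "y": 0, "z": -20, "wx": 0, "wy": 0, "wz": 0}, {"hand": 30, "x": 0, "y": 0, "z": -55, "wx": 0, "wy": 0, "wz": 0}, {"hand": 30, "x": 5, "y": 20, "z": -85, "wx": 0, "wy": 0, "wz": 0}, {"hand": 30, "x": 17, "y": 60, "z": -95, "wx": 0, "wy": 0, "wz": 0}, {"hand": 30, "x": 31, "y": 110, "z": -95, "wx": 0, "wy": 0, "wz": 0}, {"hand": 30, "x": 45, "y": 160, "z": -95, "wx": 0, "wy": 0, "wz": 0}, {"hand": 30, "x": 59, "y": 212, "z": -95, "wx": 0, "wy": 0, "wz": 0}, {"hand": 30, "x": 72, "y": 258, "z": -95, "wx": 0, "wy": 0, "wz": 0}, {"hand": 30, "x": 82, "y": 294, "z": -95, "wx": 0, "wy": 0, "wz": 0}, {"hand": 30, "x": 87, "y": 312.5, "z": -85, "wx": 0, "wy": 0, "wz": 0}, {"hand": 30, "x": 87, "y": 312.5, "z": -60, "wx": 0, "wy": 0, "wz": 0}, {"hand": 30, "x": 87, "y": 312.5, "z": -35, "wx": 0, "wy": 0, "wz": 0}]' --newtons 30

```text
clock: 15.8
eef_pos: [463.6, -73.1, 73.6]
tcp_rot: [-0.182, 3.135, -0.001]
wrist_force: [-0.2, -1.1, -2.2]
width: 36.8
finger_force: 30.4
```

Request:
apply_moves --increments '[{"hand": 30, "x": 0, "y": 0, "z": 15, "wx": 0, "wy": 0, "wz": 0}, {"hand": 30, "x": 0, "y": 0, "z": 26, "wx": 0, "wy": 0, "wz": 0}, {"hand": 30, "x": 0, "y": 0, "z": 29, "wx": 0, "wy": 0, "wz": 0}, {"hand": 30, "x": 0, "y": 0, "z": 29, "wx": 0, "wy": 0, "wz": 0}]' --newtons 30

```text
clock: 16.3
eef_pos: [463.4, -73.2, 45.4]
tcp_rot: [-0.181, 3.136, 0.0]
wrist_force: [-0.4, 0.3, 0.0]
width: 36.7
finger_force: 30.4
```

Request:
apply_moves --increments '[{"hand": 60, "x": 0, "y": 0, "z": 0.3, "wx": 0, "wy": 0, "wz": 0}, {"hand": 60, "x": 0, "y": 0, "z": 0.3, "wx": 0, "wy": 0, "wz": 0}, {"hand": 60, "x": 0, "y": 0, "z": 0.3, "wx": 0, "wy": 0, "wz": 0}, {"hand": 60, "x": 0, "y": 0, "z": -10, "wx": 0, "wy": 0, "wz": 0}, {"hand": 60, "x": 0, "y": 0, "z": -45, "wx": 0, "wy": 0, "wz": 0}, {"hand": 60, "x": 0, "y": 0, "z": -90, "wx": 0, "wy": 0, "wz": 0}, {"hand": 60, "x": 0, "y": 0, "z": -140, "wx": 0, "wy": 0, "wz": 0}, {"hand": 60, "x": 0, "y": 0, "z": -150, "wx": 0, "wy": 0, "wz": 0}]' --newtons 30

```text
clock: 17.3
eef_pos: [464.8, -73.1, 198.5]
tcp_rot: [-0.182, 3.13, 0.001]
wrist_force: [0.7, 0.4, -0.9]
width: 60.0
finger_force: 0.0
```

```bash
python3 -c "
from h import *
s=arm.sense(); print(np.round(s['joint_positions'],2),s['eef_pos'],s['width'])
print(delta((416.7,274.4,190),25.2))
f=cam('scene')
a=cv2.resize(f['img'][100:420,60:480],None,fx=1.85,fy=1.85);cv2.imwrite('pics/c3.png',a[:,:,::-1])
"
```

```text
[-0.34  0.21  0.42  2.11 -0.11  0.84  1.83] [464.76416273 -73.06081393 198.53723266] 60.017904675947385
(array([  7.6, 350.7,   8.5]), array([0.004, 0.006, 1.247]))
```

View pics/c3.png

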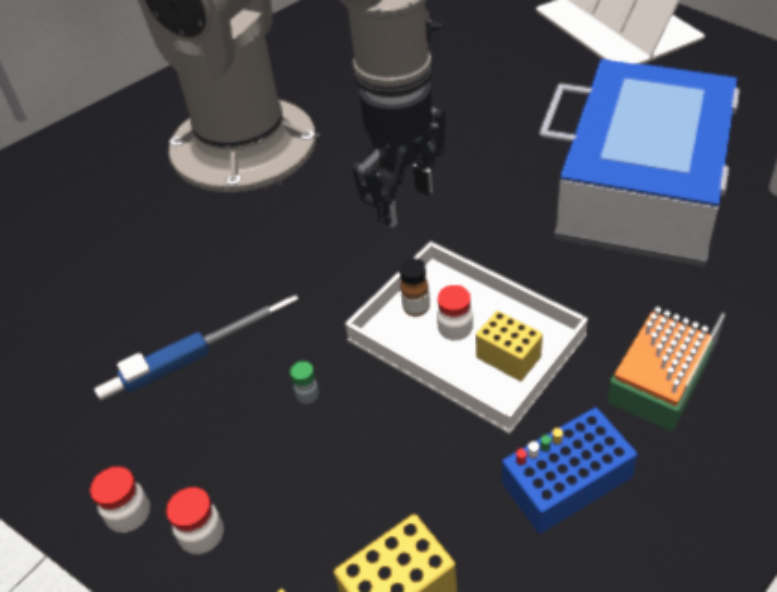

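All three stand upright in the tray: amber at crop (413,287), jar at (455,312) and block at (510,345). The other things are undisturbed. Next is the lid bar.

Request:
apply_moves --increments '[{"hand": 45, "x": 0, "y": 25, "z": 0, "wx": 0, "wy": 0, "wz": 0.08}, {"hand": 40, "x": 0, "y": 65, "z": 0, "wx": 0, "wy": 0, "wz": 0.22}, {"hand": 34, "x": 2, "y": 110, "z": 0, "wx": 0, "wy": 0, "wz": 0.38}, {"hand": 34, "x": 3, "y": 155, "z": 0, "wx": 0, "wy": 0, "wz": 0.54}, {"hand": 34, "x": 4, "y": 200, "z": 0, "wx": 0, "wy": 0, "wz": 0.7}, {"hand": 34, "x": 5, "y": 245, "z": 2, "wx": 0, "wy": 0, "wz": 0.86}, {"hand": 34, "x": 6, "y": 290, "z": 4, "wx": 0, "wy": 0, "wz": 1.02}, {"hand": 34, "x": 7, "y": 330, "z": 6, "wx": 0, "wy": 0, "wz": 1.16}, {"hand": 34, "x": 7.5, "y": 350, "z": 8, "wx": 0, "wy": 0, "wz": 1.24}, {"hand": 34, "x": 7.5, "y": 350.5, "z": 8.5, "wx": 0, "wy": 0, "wz": 1.247}, {"hand": 34, "x": 7.5, "y": 350.5, "z": 8.5, "wx": 0, "wy": 0, "wz": 1.247}]' --newtons 30

```text
clock: 18.73
eef_pos: [414.7, 272.9, 185.8]
tcp_rot: [-1.683, -2.653, 0.003]
wrist_force: [0.5, -0.7, 0.4]
width: 33.7
finger_force: 0.0
```

```bash
python3 -c "
from h import *
s=arm.sense(); print(np.round(s['joint_positions'],2),s['eef_pos'],s['width'],s['wrist_force'])
print(delta((416.7,274.4,116),25.2))
f=cam('scene')
a=cv2.resize(f['img'][60:260,300:500],None,fx=3,fy=3);cv2.imwrite('pics/c4.png',a[:,:,::-1])
"
```

```text
[-1.04  0.27  0.39  2.06 -0.14  0.83 -0.13] [414.70832603 272.92693756 185.79202663] 33.684666165537735 [ 0.49754654 -0.68316832  0.36086036]
(array([ 0.6,  2.5, 69.8]), array([-0.002,  0.001,  0.   ]))
```

View pics/c4.png

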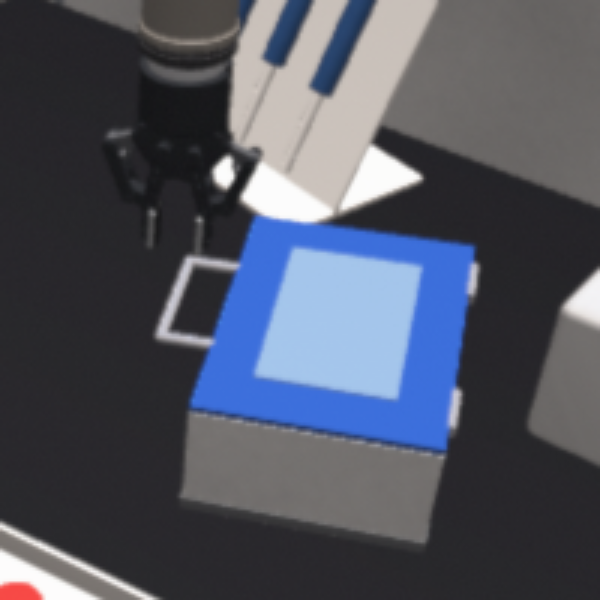

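The open fingers (crop (150,225) and (200,230)) are lined up above the bar (crop (175,297)), with one finger on each side. Descending to pinch it.

Request:
apply_moves --increments '[{"hand": 34, "x": 0.5, "y": 2.5, "z": 20, "wx": 0, "wy": 0, "wz": 0}, {"hand": 34, "x": 0.5, "y": 2.5, "z": 45, "wx": 0, "wy": 0, "wz": 0}, {"hand": 34, "x": 0.5, "y": 2.5, "z": 62, "wx": 0, "wy": 0, "wz": 0}, {"hand": 34, "x": 0.5, "y": 2.5, "z": 68, "wx": 0, "wy": 0, "wz": 0}, {"hand": 34, "x": 0.5, "y": 2.5, "z": 68, "wx": 0, "wy": 0, "wz": 0}]' --newtons 40

```text
clock: 19.4
eef_pos: [417.2, 275.2, 118.6]
tcp_rot: [1.684, 2.652, -0.001]
wrist_force: [0.5, -0.5, 0.2]
width: 34.2
finger_force: 0.0
```

Request:
apply_moves --increments '[{"hand": 4, "x": 0, "y": 0, "z": 0, "wx": 0, "wy": 0, "wz": 0}, {"hand": 4, "x": 0, "y": 0, "z": 0, "wx": 0, "wy": 0, "wz": 0}, {"hand": 4, "x": 0, "y": 0, "z": 0, "wx": 0, "wy": 0, "wz": 0}, {"hand": 4, "x": 0, "y": 0, "z": 0, "wx": 0, "wy": 0, "wz": 0}, {"hand": 4, "x": 0, "y": 0, "z": 0, "wx": 0, "wy": 0, "wz": 0}]' --newtons 40

```text
clock: 20.02
eef_pos: [416.2, 275.5, 119.2]
tcp_rot: [-1.682, -2.652, 0.002]
wrist_force: [-4.2, -1.8, 7.0]
width: 8.2
finger_force: 39.1
```

```bash
python3 -c "
from h import *
s=arm.sense(); print(np.round(s['joint_positions'],2),s['eef_pos'],s['width'],s['finger_force'],s['wrist_force'])
h=np.array([647.4,383.0,110]); d=np.array([np.cos(np.radians(25.2)),np.sin(np.radians(25.2)),0])
b=lambda t:(-255*np.cos(t)+4*np.sin(t))*d+np.array([0,0,255*np.sin(t)+4*np.cos(t)])
r0=R.from_rotvec(s['tcp_rot']).inv()
print(h+b(0))
for a in range(4,51,4 ): print(a,np.round(r0.apply(b(np.radians(a))-b(0)),1))
print(50,np.round(r0.apply(b(np.radians(50))-b(0)),1))
"
```

```text
[-1.    0.39  0.36  2.1  -0.21  0.69 -0.07] [416.1891005 275.4806723 119.1853434] 8.156045791418485 39.05483543872833 [-4.17977964 -1.76446192  7.04666294]
[416.66910162 274.42628065 114.        ]
4 [  0.    0.9 -17.8]
8 [  0.    3.  -35.5]
12 [  0.    6.3 -52.9]
16 [  0.   10.9 -70.2]
20 [  0.   16.6 -87. ]
24 [   0.    23.5 -103.4]
28 [   0.    31.5 -119.3]
32 [   0.    40.6 -134.6]
36 [   0.    50.8 -149.2]
40 [ 1.000e-01  6.200e+01 -1.631e+02]
44 [ 1.000e-01  7.410e+01 -1.761e+02]
48 [ 1.000e-01  8.700e+01 -1.883e+02]
50 [ 1.000e-01  9.380e+01 -1.941e+02]
```

Request:
apply_moves --increments '[{"hand": 4, "x": 0, "y": 0.2, "z": -9, "wx": 0, "wy": 0, "wz": 0}, {"hand": 4, "x": 0, "y": 1.5, "z": -24, "wx": 0, "wy": 0, "wz": 0}, {"hand": 4, "x": 0, "y": 4, "z": -42, "wx": 0, "wy": 0, "wz": 0}, {"hand": 4, "x": 0, "y": 7.5, "z": -58, "wx": 0, "wy": 0, "wz": 0}, {"hand": 4, "x": 0, "y": 11, "z": -70, "wx": 0, "wy": 0, "wz": 0}, {"hand": 4, "x": 0, "y": 16.5, "z": -87, "wx": 0, "wy": 0, "wz": 0}, {"hand": 4, "x": 0, "y": 23.5, "z": -103.5, "wx": 0, "wy": 0, "wz": 0}, {"hand": 4, "x": 0, "y": 31.5, "z": -119.5, "wx": 0, "wy": 0, "wz": 0}, {"hand": 4, "x": 0, "y": 40.5, "z": -134.5, "wx": 0, "wy": 0, "wz": 0}, {"hand": 4, "x": 0, "y": 40.5, "z": -134.5, "wx": 0, "wy": 0, "wz": 0}]' --newtons 40

```text
clock: 21.28
eef_pos: [452.1, 292.4, 254.4]
tcp_rot: [-1.682, -2.65, 0.005]
wrist_force: [-8.1, -4.4, 2.2]
width: 8.2
finger_force: 39.3
```

```bash
cat > lid.py <<'E'
from h import *
s=arm.sense(); print(np.round(s['joint_positions'],2),s['eef_pos'].round(1),s['width'],s['finger_force'],s['wrist_force'].round(1))
h=np.array([647.4,383.0,110]); d=np.array([np.cos(np.radians(25.2)),np.sin(np.radians(25.2)),0]); e=np.array([-d[1],d[0],0])
b=lambda t:(-255*np.cos(t)+4*np.sin(t))*d+np.array([0,0,255*np.sin(t)+4*np.cos(t)])
r0=R.from_rotvec(s['tcp_rot']).inv()
off=np.array([416.2,275.5,119.2])-(h+b(0))
p=s['eef_pos']-off-h; print("angle from TCP",np.degrees(np.arctan2(p[2],-p@d)-np.arctan2(4,255)),"radius",np.linalg.norm(p))
print("to 50:",r0.apply(h+off+b(np.radians(50))-s['eef_pos']).round(1))
# camera: fit lid angle from blue lid outline
from scipy.optimize import minimize_scalar
for n in("top","scene"):
    f=cam(n); m=np.zeros((480,640),np.uint8)
    bb=(120,140,290,300) if n=="top" else (330,20,480,245)
    for c,a,pp in blobs(f,(100,60,110),(125,255,255),bb,100): m[pp[:,1],pp[:,0]]=1
    def cost(t):
        nrm=np.array([0,0,np.cos(t)])+np.sin(t)*d; xl=np.cos(t)*d+np.array([0,0,-np.sin(t)])
        q=proj(f,[h-x*xl+8*nrm+y*e for x,y in((0,-150),(210,-150),(210,150),(0,150))])
        im=np.zeros_like(m); cv2.fillPoly(im,[np.round(q*16).astype(np.int32)],1,shift=4); return int((im^m).sum())
    ts=np.radians(np.arange(0,70,.25)); c=[cost(t) for t in ts]; print(n,"cam angle",np.degrees(ts[np.argmin(c)]),min(c),m.sum())
    if n=="scene": cv2.imwrite(f"pics/lid{s['clock']:.1f}.png",cv2.resize(f["img"][20:340,220:520],None,fx=1.8,fy=1.8)[:,:,::-1])
E
python3 lid.py; ls pics
```

```text
[-1.04  0.26  0.42  1.9  -0.12  1.01 -0.13] [452.1 292.4 254.4] 8.235673255812307 39.293861389160156 [-8.1 -4.4  2.2]
angle from TCP 31.997025197306904 radius 256.3881506118349
to 50: [  0.1  54.2 -58.9]
top cam angle 35.25 2410 3791
scene cam angle 30.750000000000004 100 5038
c2.png
c3.png
c4.png
crop1.png
lid21.3.png
scene0.png
top0.png
```

Request:
apply_moves --increments '[{"hand": 4, "x": 0, "y": 5, "z": -7.5, "wx": 0, "wy": 0, "wz": 0}, {"hand": 4, "x": 0, "y": 13, "z": -18.2, "wx": 0, "wy": 0, "wz": 0}, {"hand": 4, "x": 0, "y": 21.5, "z": -28.5, "wx": 0, "wy": 0, "wz": 0}, {"hand": 4, "x": 0, "y": 33.5, "z": -41.5, "wx": 0, "wy": 0, "wz": 0}, {"hand": 4, "x": 0, "y": 46.5, "z": -53.5, "wx": 0, "wy": 0, "wz": 0}, {"hand": 4, "x": 0, "y": 53.5, "z": -59.2, "wx": 0, "wy": 0, "wz": 0}, {"hand": 4, "x": 0, "y": 53.5, "z": -59.2, "wx": 0, "wy": 0, "wz": 0}, {"hand": 4, "x": 0, "y": 53.5, "z": -59.2, "wx": 0, "wy": 0, "wz": 0}]' --newtons 40

```text
clock: 22.38
eef_pos: [499.6, 314.7, 315.2]
tcp_rot: [-1.681, -2.649, 0.005]
wrist_force: [-16.3, -8.7, 18.4]
width: 8.5
finger_force: 40.1
```

```bash
python3 lid.py; ls pics|grep lid
```

```text
[-1.01  0.3   0.43  1.71 -0.14  1.17 -0.1 ] [499.6 314.7 315.2] 8.544309631112627 40.10734677314758 [-16.3  -8.7  18.4]
angle from TCP 49.95412109788629 radius 257.9290754926548
to 50: [0.  2.  2.1]
top cam angle 57.00000000000001 1909 2024
scene cam angle 49.25 126 3958
lid21.3.png
lid22.4.png
```

```bash
sed -e 's/f=cam(n); m/f=cam(n); img=cv2.imread(f"pics\/{n}0.png")[:,:,::-1]; f["img"]=img; f["hsv"]=cv2.cvtColor(np.ascontiguousarray(img),cv2.COLOR_RGB2HSV); m/' -e 's/arange(0,70/arange(-5,70/' -e '/imwrite/d' lid.py > lidc.py; python3 lidc.py | grep cam
```

```text
top cam angle -2.0 87 7974
scene cam angle -1.0 112 5595
```

View pics/lid22.4.png

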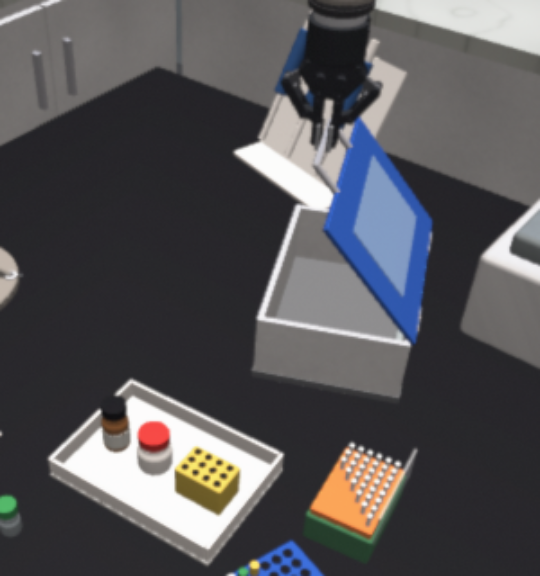

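Request:
apply_moves --increments '[{"hand": 4, "x": 0, "y": -1, "z": -1.2, "wx": 0, "wy": 0, "wz": 0}, {"hand": 4, "x": 0, "y": -2, "z": -2.3, "wx": 0, "wy": 0, "wz": 0}, {"hand": 4, "x": 0, "y": -2, "z": -2.3, "wx": 0, "wy": 0, "wz": 0}, {"hand": 4, "x": 0, "y": -2, "z": -2.3, "wx": 0, "wy": 0, "wz": 0}]' --newtons 40

```text
clock: 23.08
eef_pos: [499.5, 314.7, 315.4]
tcp_rot: [-1.683, -2.652, 0.002]
wrist_force: [-6.3, -4.0, 4.4]
width: 8.0
finger_force: 39.7
```

```bash
python3 lid.py
```

```text
[-1.01  0.3   0.43  1.71 -0.13  1.17 -0.1 ] [499.5 314.7 315.4] 7.959201264873948 39.713605642318726 [-6.3 -4.   4.4]
angle from TCP 49.96932795598264 radius 258.1314025933939
to 50: [-0.   2.1  2.3]
top cam angle 53.75 1902 2030
scene cam angle 49.25 121 3951
```

The camera puts the lid at 49.25° plus about 1° of bias measured on the closed lid, and the gripper travel puts it at about 50°. It is held steady at 40 N grip. The tray contents are upright at crop (115,420), (155,447) and (208,475). Handing in.

```bash
python3 -c "
from cell import arm
print(arm.close_job())"
```

```text
the job is handed in; nothing more can be done
None
```

The job is handed in: the yellow block, the jar nearest the base and the amber bottle stand upright in the tray, and the gripper is holding the lid steady at about 50 degrees (measured to within about a degree). It took 23 s on the robot clock, and the judge's result was not shown.

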